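# Tap the boss of a mounting-plate blank on the dental lab bench

### The job

The tap is already started in the boss of the aluminium blank on the hand-tapping stand. Using its crank, turn the tap half a turn clockwise (seen from above) and stop, turn it back a quarter turn to break the chip and stop, then turn it clockwise again until the crank arm comes up against the stop post, and let go. Do not turn the cross-bar of the flask press standing nearby.

Things in the scene. Friction and masses are not known exactly. Their poses are not given: they have to be found in the camera images.
- crank (a joint): Angle (rad) of the tap's crank, growing clockwise seen from above (cutting forward). Starts at 0.1 to 0.6; stops hard at 5.05, where the arm's flank meets the stop post. Takes about 4 N at the handle, stays where left; the tap sinks 1.75 mm a turn. At value q the handle lies in direction 2.214 - q rad (counter-clockwise from above) from tap_axis's x axis.
- crank_grip (a point): Middle of the crank's upright handle: black round sleeve, 20 mm across, 60 mm tall, spinning freely on its pin, so a gripper need not turn with the crank. It stands 65 mm from the tap's axis, at the end of the one flat steel crank arm (14 x 8 mm, top 34 mm below this point). This point is about 157 mm above the bench; but for the hub (4 mm) nothing there rises above the arm.
- tap_axis (a point): Point on the tap's upright axis, 123 mm above the bench, level with the arm's top: centre of the handle's circle. The tapping stand is fixed: dark grey base 140 x 120 mm, aluminium blank with round boss, steel tap, dark guide bridge on two pillars, crank on top. Its stop post, a 10 mm steel pin as high as the arm, stands 40 mm from the axis towards the point's -x.
- press_ball (a point): One end ball (18 mm) of the steel cross-bar (130 mm between balls, 163 mm above the bench) on the screw of the flask press: a dark grey press with two columns, base 130 x 110 mm, round brass flask inside. Fixed to the bench, its centre 240 mm or more from the tap; the bar turns easily and must be left as it is.

How it is judged (in metres and radians):
On the way, in this order (a step that is already met when the one before it is completed fails the run):
1. the crank has been turned clockwise by half a turn (within about 43 degrees) from where it started, and all but stopped there (distance of crank_grip from where it was at the start of the episode above 0.121 m and value of joint crank below 4.6 rad and velocity of joint crank between -0.4 and 0.4 rad/s), for 0.1 s.
2. the crank has been turned back by about a quarter turn, to 48 to 129 degrees clockwise of where it started, and all but stopped there (distance of crank_grip from where it was at the start of the episode between 0.053 and 0.1175 m and value of joint crank below 3.1 rad and velocity of joint crank between -0.4 and 0.4 rad/s), for 0.1 s.
At the end, for the whole second after the job is handed in: The crank is at rest, turned clockwise to within 11 degrees of the stop post (joint above 4.85), and the flask press's cross-bar is where it was (its ball within 25 mm) (value of joint crank above 4.85 rad and velocity of joint crank between -0.1 and 0.1 rad/s and distance of press_ball from where it was at the start of the episode below 0.025 m); the robot touches nothing.
It fails at once if the flask press's cross-bar is turned (its ball moves more than 25 mm) (distance of press_ball from where it was at the start of the episode above 0.025 m).
It also fails if it takes over 48 s, if anything falls off the work surface, if the arm or the gripper's body presses on something with over 40 N, if the wrist force passes 120 N, or if a joint passes its speed limit or range.

### The arm

A 6-joint arm with a two-finger parallel gripper is mounted at the origin on the work surface. World frame = base frame: x ahead of the robot, y to its left, z up, the work surface at z = 0. Lengths are in m, angles in degrees, forces in N, time in s.
With the tool pointing down it reaches from about 0.3 to 0.95 m from the base axis. Payload 3.1 kg.
Tool frame: the origin (TCP) lies between the finger pads; the fingertips stand 25 mm ahead of it and the grasp point (between the pads) lies 6 mm ahead of it; z points along the fingers, y is the direction in which the jaws open and shut (so a half turn about z gives the same grasp; the last joint's range is limited). The gripper opens to 85 mm and grips with 20 to 120 N. Pads are 22 mm wide; open, the fingers measure 114 mm over their backs; the gripper's body (76 mm by 85 mm) begins 54 mm behind the grasp point. The pads swing forward as they close: fully open they stand 13 mm farther back than shut.
Start: joints at [61.324, 17.653, 93.61, -0, 68.738, -3.994], TCP at [0.261, 0.568, 0.256] pointing down, gripper open.
Joint ranges: [-175.34, 175.34], [-45.06, 112.39], [2.9, 150.54], [-68.45, 248.45], [3.09, 151.38], [-168.51, 168.51]. Speed limits (degrees/s): [159.86, 159.86, 180, 180, 180, 180].

### API

Orientations are given as a 3x3 rotation matrix whose columns are the frame's x, y, z axes.
In Python, from plant import manip, claw, kinematics, readout, imaging gives the robot as it stands. Calls block until the motion is done:
- manip.move_to(position, orientation): joint-space move of the TCP to a pose.
- manip.move_straight(position, attitude=None, feed=0.15, max_force=None): straight line of the TCP; attitude=None keeps the orientation; feed is the mean speed in m/s. With max_force (N) it stops when the force on the tool has changed by that much, and returns True; else False.
- manip.movej(angles): joint-space move.
- claw.let_go() and claw.close(effort=None): open the fingers fully, or close them until they stop; effort is the grip in N (None keeps the last).
- manip.hold(seconds).
- kinematics.inverse_kinematics(position, orientation): joint angles nearest the present ones, or None.
- readout.observe(): the state.
- imaging.read_camera(name): name is "scene" or "top" or "wrist"; returns the picture (400x640x3 uint8, red, green, blue); there is no depth.
- imaging.get_calibration(name): a dict with "fx", "fy", "cx", "cy" (pixels), "eye" and "orientation" of the camera in the world. Camera axes: x right, y down, z forward; pixel columns grow to the right and rows downward; lengths in m; the calibration is good to about 2 mm. The wrist camera is an equidistant fisheye: a pixel r from the principal point sees the ray r / f radians off the axis. A picture is of the moment at which its call begins: read the wrist's pose just before it. get_calibration takes no time and is no camera call; for the wrist camera it gives the pose at the moment of the call.
A pose or a line that the arm cannot do raises manip.IKError and nothing moves.
- manip.job_done(): hands the job in, once; it reports no verdict.
The state is a dict: "clock": time; "q": joint angles; "qd": joint speeds; "joint_torque": joint torques, N m; "eef_pos": TCP position; "tcp_rot": TCP orientation; "wrist_force": force on the tool from outside, world axes, zero at the start; "ft_torque": the same for the moment, N m; "gripper_width": finger opening in m.
Only numpy, scipy, OpenCV 4.12 (cv2) and the standard library are available. Lean on these libraries where they do the work, as an engineer would, in place of code of your own. Each camera call takes 0.05 s, during which the arm holds its last target. There are 200 camera calls.

## Working session

There is one attempt and no reset: what is moved stays moved. The work goes in short steps, each a Python script; the robot and the scene stay as the last script left them, time stands still between calls to the robot, and variables do not carry over. Pictures are saved under pics/ and viewed, about 8 in all and at most 12, crops included, and the job is handed in when it is done.

```bash
ls; mkdir -p pics
python3 - <<'E'
from plant import manip, claw, kinematics, readout, imaging
import cv2
for n in ("top","scene"):
    im=imaging.read_camera(n); cv2.imwrite(f"pics/{n}0.png",im[...,::-1]); c=imaging.get_calibration(n); print(n,c)
print(readout.observe()["clock"])
E
```

```text
pics
top {'fx': 397.56551049121026, 'fy': 397.56551049121026, 'cx': 319.4538365785384, 'cy': 198.48955339591964, 'eye': array([0.42557873, 0.01892499, 0.94179756]), 'orientation': array([[ 0.01938169, -0.98511876,  0.17077874],
       [-0.99976558, -0.01744719,  0.01282119],
       [-0.00965078, -0.1709872 , -0.98522598]])}
scene {'fx': 505.5276681620988, 'fy': 505.5276681620988, 'cx': 316.73948569948277, 'cy': 201.93332897894354, 'eye': array([ 0.95330654, -0.37786919,  0.86686004]), 'orientation': array([[ 0.67005583,  0.57762124, -0.46623909],
       [ 0.74230954, -0.5202803 ,  0.42223804],
       [ 0.00131865, -0.62901679, -0.7773906 ]])}
0.1
```

View pics/top0.png

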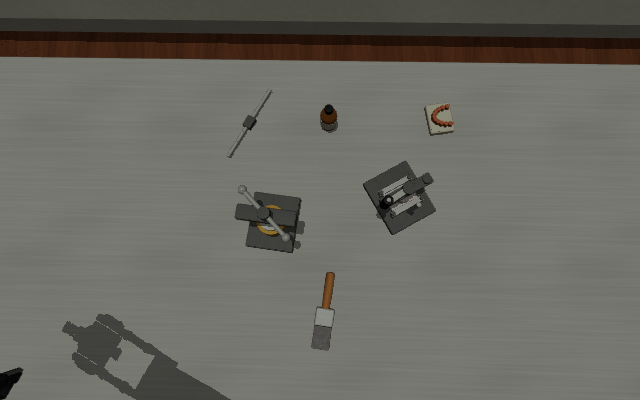

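View pics/scene0.png

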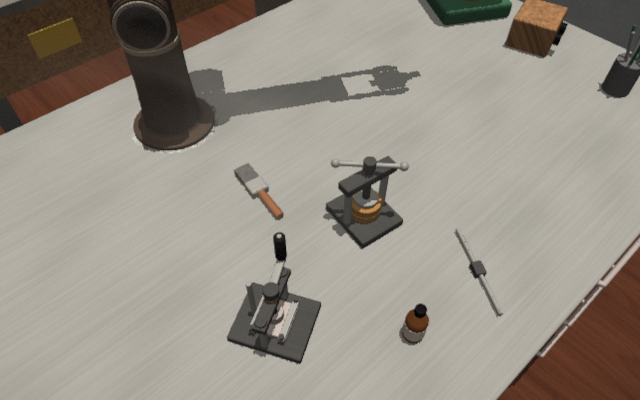

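The top view shows the press around (271,220) and the tapping stand around (400,198), with its black handle near (386,203). In the scene view the handle is near (280,245) and the hub near (270,291). I'll enlarge both.

Run:
```python
import cv2,numpy as np
t=cv2.imread("pics/top0.png")[150:245,355:445]; s=cv2.imread("pics/scene0.png")[225:365,220:330]
a=cv2.resize(t,None,fx=4.4,fy=4.4,interpolation=cv2.INTER_CUBIC); b=cv2.resize(s,None,fx=3.4,fy=3.4,interpolation=cv2.INTER_CUBIC)
H=max(a.shape[0],b.shape[0]); o=np.zeros((H,a.shape[1]+b.shape[1],3),np.uint8); o[:a.shape[0],:a.shape[1]]=a;o[:b.shape[0],a.shape[1]:]=b
o=np.clip(o.astype(float)*1.6,0,255).astype(np.uint8)
cv2.imwrite("pics/crop1.png",o);print(o.shape,a.shape)
```

```text
(476, 770, 3) (418, 396, 3)
```

View pics/crop1.png

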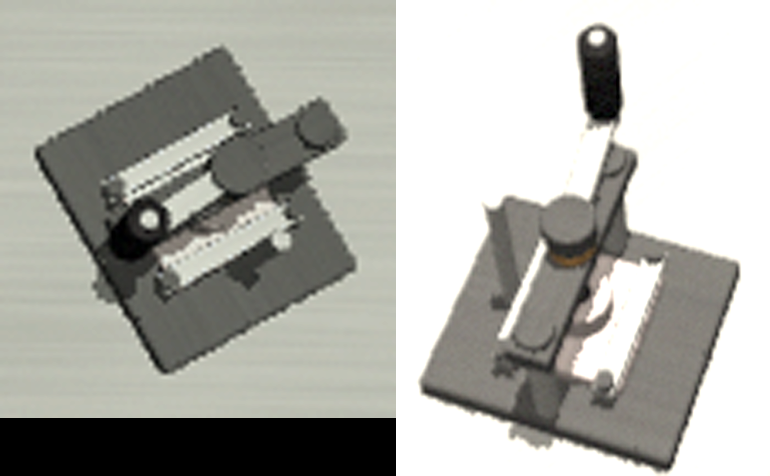

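```bash
cat > h.py <<'E'
import numpy as np
from plant import manip, claw, kinematics, readout, imaging
def ray(n,u,v):
    c=imaging.get_calibration(n); d=np.array([(u-c["cx"])/c["fx"],(v-c["cy"])/c["fy"],1.])
    d=c["orientation"]@d; return np.array(c["eye"]),d/np.linalg.norm(d)
def plane(n,u,v,z):
    e,d=ray(n,u,v); return e+d*(z-e[2])/d[2]
def tri(a,b):
    A=np.zeros((3,3));y=np.zeros(3)
    for e,d in (a,b):
        P=np.eye(3)-np.outer(d,d);A+=P;y+=P@e
    return np.linalg.solve(A,y)
E
python3 - <<'E'
from h import *
np.set_printoptions(precision=4,suppress=True)
T=lambda u,v:(u/4.4+355,v/4.4+150); S=lambda u,v:((u-396)/3.4+220,v/3.4+225)
for nm,t,s,z in (("handletop",(150,218),(597,38),.187),("hub",(238,165),(570,213),.127)):
    print(nm,plane("top",*T(*t),z),plane("scene",*S(*s),z),tri(ray("top",*T(*t)),ray("scene",*S(*s))))
print("post",plane("scene",*S(493,201),.123))
print("base top",[plane("top",*T(*p),.012)[:2] for p in((38,152),(222,48),(355,268),(167,372))])
print("press",plane("top",242,189,.163),plane("top",286,237,.163))
E
```

```text
handletop [ 0.5567 -0.1052  0.187 ] [ 0.5579 -0.1028  0.187 ] [ 0.5574 -0.1041  0.1875]
hub [ 0.5934 -0.1569  0.127 ] [ 0.5946 -0.1543  0.127 ] [ 0.5941 -0.1557  0.1277]
post [ 0.5621 -0.1771  0.123 ]
base top [array([ 0.6224, -0.0737]), array([ 0.6823, -0.1743]), array([ 0.5619, -0.2432]), array([ 0.5044, -0.1421])]
press [0.5771 0.1844 0.163 ] [0.4829 0.093  0.163 ]
```

Checks out: the handle is 63 mm from the axis (65 expected), the base measures 137 x 117 mm, and the post is 39 mm out. The frame's x axis is at about 31°, so q0 ≈ 0.57. I'll move above the handle and take one look with the wrist camera.

Run:
```python
from h import *
import cv2
from scipy.spatial.transform import Rotation as Ro
np.set_printoptions(precision=4,suppress=True)
s=readout.observe(); R=Ro.from_euler('z',-71,degrees=True).as_matrix()@np.array(s["tcp_rot"])
manip.move_to([0.5574,-0.1041,0.255],R)
s=readout.observe();print(s["clock"],s["q"],s["eef_pos"],s["tcp_rot"],s["wrist_force"])
c=imaging.get_calibration("wrist");im=imaging.read_camera("wrist");print(c)
cv2.imwrite("pics/w1.png",im[...,::-1])
```

```text
2.7 [-14.8941  11.4539 101.5474   0.0091  67.1224  -9.2819] [ 0.5576 -0.1032  0.255 ] [[ 0.0979  0.9952 -0.002 ]
 [ 0.9952 -0.0979  0.0007]
 [ 0.0005 -0.0021 -1.    ]] [-0.568   0.8774  0.0884]
{'fx': 309.70691628693146, 'fy': 309.70691628693146, 'cx': 316.1237245225616, 'cy': 203.987751995587, 'eye': array([ 0.5657, -0.0227,  0.3719]), 'orientation': array([[ 0.9952, -0.0923, -0.0332],
       [-0.0981, -0.9434, -0.3168],
       [-0.0021,  0.3185, -0.9479]])}
```

View pics/w1.png

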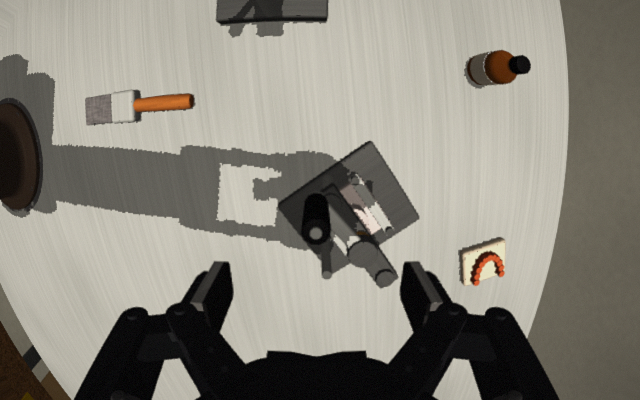

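The wrist view shows the handle top at (316,233), the hub at (362,250) and the stop post top at (326,273). I'll turn these into positions and compare.

Run:
```python
from h import *
np.set_printoptions(precision=4,suppress=True)
c=imaging.get_calibration("wrist")
for u,v,z in((316,233,.187),(362,250,.127),(326,273,.123)):
    p=np.array([u-c["cx"],v-c["cy"]])/c["fx"];r=np.hypot(*p)
    d=c["orientation"]@np.r_[p/r*np.sin(r),np.cos(r)];e=np.array(c["eye"]);print(e+d*(z-e[2])/d[2])
```

```text
[ 0.5571 -0.1044  0.187 ]
[ 0.5935 -0.1516  0.127 ]
[ 0.5595 -0.1744  0.123 ]
```

```bash
cat >> h.py <<'E'
def st(tag=""):
    s=readout.observe(); print(tag,round(s["clock"],2),np.round(s["eef_pos"],4),"F",np.round(s["wrist_force"],1),"w",round(s["gripper_width"],4),flush=True); return s
def arc(C,a0,a1,z,r=.065,feed=.08,step=9,log=1):
    n=max(1,int(np.ceil(abs(a1-a0)/step)))
    for i,a in enumerate(np.radians(np.linspace(a0,a1,n+1)[1:])):
        manip.move_straight([C[0]+r*np.cos(a),C[1]+r*np.sin(a),z],feed=feed)
        if (i+1)%log==0 or i==n-1:
            s=readout.observe();F=np.array(s["wrist_force"]);u=np.array([np.cos(a),np.sin(a)]);p=np.array(s["eef_pos"])
            print(round(s["clock"],2),"a",round(np.degrees(a),1),"Frad %.1f Ftan(cw) %.1f Fz %.1f"%(F[:2]@u,F[:2]@[u[1],-u[0]],F[2]),p.round(4),flush=True)
            if np.linalg.norm(F)>70: print("HIGH FORCE stop");return False
    return True
E
python3 - <<'E'
from h import *
manip.move_straight([.5574,-.1041,.166],feed=.12); st("down")
claw.close(40); s=st("closed")
p=np.array(s["eef_pos"])[:2]; a0=125.6
C=p-.065*np.array([np.cos(np.radians(a0)),np.sin(np.radians(a0))]); print("C",C)
arc(C,a0,a0-36,.166)
E
```

```text
down 3.64 [ 0.5581 -0.1042  0.1667] F [ 0.1 -0.4  0.6] w 0.0853
closed 4.26 [ 0.5572 -0.1042  0.1663] F [-1.3 -0.1  2.8] w 0.0186
C [ 0.59502682 -0.15701677]
4.53 a 116.6 Frad 0.5 Ftan(cw) -2.1 Fz 3.2 [ 0.5661 -0.0989  0.1661]
4.81 a 107.6 Frad -0.3 Ftan(cw) -1.5 Fz 2.8 [ 0.5759 -0.0951  0.1661]
5.08 a 98.6 Frad -1.8 Ftan(cw) -0.6 Fz 2.8 [ 0.5857 -0.0929  0.166 ]
5.36 a 89.6 Frad -1.7 Ftan(cw) -1.5 Fz 2.9 [ 0.5957 -0.0923  0.1659]
```

Grip is good and the forces are low. On to the half turn, the stop, and then the quarter turn back.

Run:
```python
from h import *
C=[.59503,-.15702]
if arc(C,89.6,-54.4,.1655,log=3):
    manip.hold(.4); s=st("half"); print("dist",np.linalg.norm(np.array(s["eef_pos"])[:2]-[.5572,-.1042]))
    if arc(C,-54.4,35.6,.1655,log=3):
        manip.hold(.4); s=st("back"); print("dist",np.linalg.norm(np.array(s["eef_pos"])[:2]-[.5572,-.1042]))
```

```text
6.18 a 62.6 Frad -3.7 Ftan(cw) -2.3 Fz 3.8 [ 0.6247 -0.0996  0.1655]
7.01 a 35.6 Frad -4.3 Ftan(cw) -1.2 Fz 4.7 [ 0.6472 -0.1189  0.1653]
7.83 a 8.6 Frad -4.7 Ftan(cw) -1.1 Fz 4.9 [ 0.6587 -0.1461  0.1652]
8.66 a -18.4 Frad -4.3 Ftan(cw) -1.6 Fz 3.7 [ 0.6567 -0.177   0.1653]
9.48 a -45.4 Frad -3.1 Ftan(cw) -0.9 Fz 1.0 [ 0.6409 -0.2032  0.1654]
9.76 a -54.4 Frad -3.3 Ftan(cw) -1.5 Fz 1.5 [ 0.6332 -0.2099  0.1655]
half 10.16 [ 0.6331 -0.2099  0.1655] F [0.6 4.  1.4] w 0.0187
dist 0.13017363073417393
10.98 a -27.4 Frad -3.4 Ftan(cw) 1.7 Fz 1.9 [ 0.6526 -0.187   0.1655]
11.81 a -0.4 Frad -5.4 Ftan(cw) 2.2 Fz 2.6 [ 0.6597 -0.1577  0.1655]
12.63 a 26.6 Frad -5.2 Ftan(cw) 1.3 Fz 2.4 [ 0.6532 -0.1291  0.1656]
12.91 a 35.6 Frad -4.9 Ftan(cw) 2.6 Fz 1.0 [ 0.6482 -0.1206  0.1657]
back 13.31 [ 0.6483 -0.1206  0.1657] F [-3.4 -4.3  1.5] w 0.019
dist 0.09251519425192457
```

Run:
```python
from h import *
C=[.59503,-.15702]
if arc(C,35.6,-120,.165,log=3):
    for a in np.arange(-122,-144,-2.):
        t=np.radians(a); hit=manip.move_straight([C[0]+.065*np.cos(t),C[1]+.065*np.sin(t),.1645],feed=.03,max_force=12)
        s=readout.observe();F=np.array(s["wrist_force"])[:2];d=np.array(s["eef_pos"])[:2]-C
        ft=F@[np.sin(t),-np.cos(t)];print(a,hit,"Ftan %.1f"%ft,"actual",np.degrees(np.arctan2(d[1],d[0])).round(1),round(s["clock"],2))
        if ft<-12: break
st("end")
```

```text
14.13 a 9.7 Frad -5.2 Ftan(cw) -2.1 Fz 3.7 [ 0.6587 -0.1458  0.1653]
14.96 a -16.3 Frad -3.7 Ftan(cw) -1.8 Fz 4.5 [ 0.6576 -0.1741  0.1653]
15.78 a -42.2 Frad -4.1 Ftan(cw) -2.6 Fz 4.2 [ 0.6437 -0.2003  0.1652]
16.61 a -68.1 Frad -2.7 Ftan(cw) -2.1 Fz 2.6 [ 0.6197 -0.2177  0.1653]
17.43 a -94.1 Frad -0.3 Ftan(cw) -2.3 Fz 3.3 [ 0.5905 -0.2225  0.1653]
18.26 a -120.0 Frad 3.7 Ftan(cw) -0.9 Fz 4.2 [ 0.5621 -0.2138  0.1652]
-122.0 False Ftan -2.3 actual -121.2 18.51
-124.0 False Ftan -3.3 actual -123.1 18.76
-126.0 False Ftan -2.7 actual -125.1 19.01
-128.0 False Ftan -3.8 actual -127.1 19.26
-130.0 False Ftan -3.5 actual -129.2 19.51
-132.0 False Ftan -3.3 actual -131.2 19.76
-134.0 False Ftan -2.7 actual -133.2 20.01
-136.0 False Ftan -5.8 actual -134.0 20.26
-138.0 False Ftan -9.7 actual -134.7 20.51
-140.0 False Ftan -12.0 actual -135.4 20.76
-142.0 False Ftan -16.1 actual -136.1 21.01
end 21.01 [ 0.5479 -0.2024  0.166 ] F [  7.4 -14.6  -2.3] w 0.019
```

The tangential force climbed from about 3 to 16 N from −134° on, so the arm is against the stop. I'll ease off slightly, release, lift and look.

Run:
```python
from h import *
import cv2
C=[.59503,-.15702]; t=np.radians(-137)
manip.move_straight([C[0]+.065*np.cos(t),C[1]+.065*np.sin(t),.1645],feed=.02); st("eased")
claw.let_go(); s=st("open"); p=np.array(s["eef_pos"])
manip.move_straight([p[0],p[1],.29],feed=.12); st("up")
np.set_printoptions(precision=4,suppress=True)
c=imaging.get_calibration("wrist");im=imaging.read_camera("wrist");tp=imaging.read_camera("top");sc=imaging.read_camera("scene")
cv2.imwrite("pics/w2.png",im[...,::-1]);cv2.imwrite("pics/top2.png",tp[...,::-1]);cv2.imwrite("pics/sc2.png",sc[...,::-1]);np.savez("w2.npz",**c)
f=lambda im,y,x,s:cv2.resize(im[y:y+120,x:x+150],None,fx=2.6,fy=2.6,interpolation=cv2.INTER_CUBIC)
o=np.vstack([np.hstack([cv2.resize(im[140:300,240:440],(390,312)),f(sc[...],225,200,0)]),np.hstack([f(tp,150,210,0),f(sc,140,310,0)])])
cv2.imwrite("pics/c2.png",np.clip(o[...,::-1]*1.4,0,255).astype(np.uint8))
```

```text
eased 21.44 [ 0.5491 -0.2038  0.1653] F [ 2.5 -7.9  2.8] w 0.019
open 22.1 [ 0.5474 -0.2012  0.1644] F [-0.4 -0.2 -0.3] w 0.0852
up 23.3 [ 0.5468 -0.2009  0.2888] F [-0.9  0.1 -0.2] w 0.0852
```

View pics/c2.png

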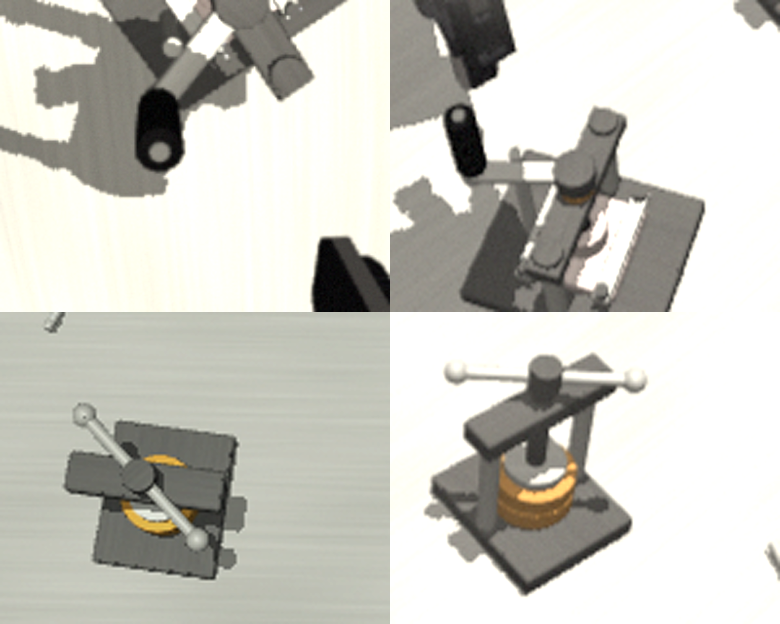

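The crops show the handle freed and the crank arm flank against the post. The press ball is at (242,189) in the top view, the same as at the start. The gripper is clear, so I'll hand in.

Run:
```python
from h import *
p=plane("scene",226.2,270,.1855)[:2]; d=p-[.5946,-.1565]; print("handle",p,np.hypot(*d),np.degrees(np.arctan2(d[1],d[0])))
manip.job_done(); st()
```

```text
handle [ 0.55153915 -0.20463884] 0.06458780781202518 -131.81307129438758
the job is handed in; nothing more can be done
the job is handed in; nothing more can be done
```

The tapping sequence is done and handed in, at about 23 s of the 48 s allowed. I gripped the crank handle and turned it half a turn clockwise, then stopped. I turned it back a quarter turn and stopped again, then turned it clockwise until it met the stop post and let go.

- **Half turn:** the gripper, holding the handle, stopped 0.130 m from where it started (above 0.121 m required).
- **Quarter turn back:** it stopped 0.093 m from the start (0.053 to 0.1175 m required).
- **Stop post:** the force along the handle's path rose from about 3 N to 16 N at the post. The wrist and scene pictures then show the arm's flank against it. The last picture puts the handle at −131.8°, against about −131.5° expected at the stop.
- **Press and release:** the press ball was at the same pixel as at the start. The gripper was open, lifted clear and touching nothing (force about 1 N or less).
- **Disagreement:** while pushing on the post, the gripper's position read −134° to −136°, a few degrees past the expected stop. I put this down to the gripper slipping or flexing on the handle and to a 1–2 mm error in the axis position.

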